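Unlock the nozzle cassette with the latched slider and take it out

ROBOT

A 6-joint arm with a two-finger parallel gripper is mounted at the origin on a cart in front of the work surface, level with it; the furniture and walls round the work are solid. World frame = base frame: x ahead of the robot, y to its left, z up, the work surface at z = 0. Lengths are in mm, angles in rad, forces in N, time in s.
With the tool pointing down it reaches from about 250 to 850 mm from the base axis. Payload 12.5 kg.
Tool frame: the origin (TCP) lies between the finger pads; the fingertips stand 25 mm ahead of it and the grasp point (between the pads) lies 6 mm ahead of it (arm.tip_reach is the distance from the TCP to the fingertips, in mm); x points along the fingers, y is the direction in which the jaws open and shut, and the axes are right-handed (so a half turn about x gives the same grasp; the last joint's range is limited). The gripper opens to 93 mm and grips with 3 to 60 N. Pads are 15 mm wide; open, the fingers measure 128 mm over their backs; the gripper's body (75 mm by 188 mm) begins 65 mm behind the grasp point.
Start: joints at [1.132, 0.351, 1.652, -0, 1.139, -0.085], TCP at [190.524, 515.931, 243.633] pointing down, gripper open.
Joint ranges: [-2.75, 2.75], [-0.79, 2.1], [0.01, 2.65], [-1.57, 4.71], [0.07, 3.14], [-2.87, 2.87]. Speed limits (rad/s): [2.22, 2.22, 2.79, 3.14, 3.14, 3.14].

INTERFACE

Orientations are given as a rotation vector (axis times angle).
In Python, from cell import arm gives the robot as it stands. The module is installed in compiled form; this text tells all that it offers.
- The arm moves only by the tool arm_command, never from a script. Its argument "targets" is a list of rows, each a list of 7 numbers: the shift along the tool's x, y, z in units of 100 cm (1.0 is 100 cm), then the turn, a rotation vector about the tool's x, y, z in units of 0.5 rad (1.0 is 0.5 rad), then the closure, from 0 (fully open) to 1 (shut). In form: [[x, y, z, rx, ry, rz, gripper], ...]. A call has 1 to 5 rows; each row shifts and turns the pose as measured when the row begins, along the tool's axes as they then stand; what a row does not reach is not made up. A row lasts 1/8 s, in which the tool goes at most 62.5 mm and 10.7 degrees, less where a joint would pass 70% of its speed; a pose out of reach is approached as far as the arm can. A call with a number of a shift or a turn outside -1 to 1 is refused whole. A call with a gripper value outside its range is refused whole. The fingers move at their own pace and stop on an object; "newtons" is the grip in N (left out, the last holds). Time passes only in rows, so rows that do not move let the fingers close. It gives the time, the measured TCP pose, the force and the opening at its end, in the units of the state.
- arm.get_obs(): the state, without advancing time (a new reading comes with each control period).
- arm.snapshot(name): name is "scene" or "top" or "wrist"; returns a dict with "color" (384x512x3 uint8, red, green, blue), "vfov" (degrees; the focal length in pixels is half the picture's height over the tangent of half this angle, whatever the lens; pixels are square), "cx", "cy" (the principal point, pixels), "R" (3x3) and "t" (3): a world point X has camera coordinates R X + t. Camera axes: x right, y down, z forward; pixel columns grow to the right and rows downward; lengths in mm; the calibration is good to about 2 mm. A picture is of the moment at which its call begins. There is no depth.
- arm.finish_job(): hands the job in, once; it reports no verdict.
The state is a dict: "clock": time; "q": joint angles; "qd": joint speeds; "joint_efforts": joint torques, N m; "tool_pos": TCP position; "orientation": TCP orientation; "wrist_force": force on the tool from outside, world axes, zero at the start; "wrist_torque": the same for the moment, N m; "grip_width": finger opening in mm.
Only numpy, scipy, OpenCV 4.12 (cv2) and the standard library are available. Lean on these libraries where they do the work, as an engineer would, in place of code of your own. Each camera call takes 0.05 s, during which the arm holds its last target.

TASK

Free the nozzle cassette from its service fixture: squeeze the orange latch tab of the slider to unlock it, slide it to the next detent and let the tab spring back out so that the slider locks there (not on past it to the flush detent at the end). Then lift the cassette out of its nest and set it down upright in the empty half of the clear tray, leaving the slider locked and the other things on the bench where they are.

Things in the scene. Friction and masses are not known exactly. Their poses are not given: they have to be found in the camera images.
- fixture: Service fixture, fixed to the bench: aluminium plate 130 x 222 x 10 mm, grey cassette nest on its -x, -y part, grey slider housing on its +x side (70 x 138 mm, dark slotted cover, top 46 mm above the bench). Origin: centre of the plate's underside; +y: the way the slider opens; z up. Yaw within 0.4 rad.
- grip_post (a point): Centre of the gripping part of the slider's black post, 78 mm above the bench; axes as the fixture's. Post 24 mm wide (x), 12 mm thick (y), gripping part 58 to 94 mm above the bench. After the tab is let go between detents, pushing this post on in +y (not the tab, which would squeeze it) makes the tooth click into the next detent: the slider stops dead.
- tab_pad (a point): Middle of the outer (+y) face of the orange latch tab, 25 mm in +y from grip_post. Tab 22 mm wide (x), 6 mm thick, top 95 mm above the bench, 13 mm free space between it and the post. Pinch post and tab together along fixture y from above (31 mm over both, about 21 when in) to squeeze it: 4 N at first, 6 N fully in. Springs out when let go.
- gate_end (a point): Tip of the slider's steel gate arm, 78 mm above the bench. The arm (12 mm wide in y, 74 to 82 mm above the bench) runs from the post 74 mm in fixture -x at the post's y, moves with the slider, and at the first detent hooks 10 mm over the cassette's +y end; at the next detent it is clear.
- slider (a joint): Slider travel in m along fixture +y: 0 at the first detent, where it starts locked. The next detent lies anywhere from 0.024 to 0.037, hidden under the cover: feel for it. The flush detent, 0.026 beyond that, is wrong; stay below 0.046. Slides with 1 to 4 N; in a detent with the tab out it is locked with 1.5 mm play.
- tab (a joint): Latch tab angle in rad: 0 fully out (its tooth is in a detent), 0.20 fully squeezed. Let go between detents it stays at about 0.15; only below 0.05 is the slider locked.
- cassette_centre (a point): Centre of the loose black and blue nozzle cassette, 0.12 kg, body 32 (x) x 110 (y) x 26 (z) mm, eight nozzles reach 8 mm above it; point 13 mm above its underside; axes: x width, y length, z up. Starts in the nest parallel to the fixture. Grip it across its width, above the nest's lips.
- nest (a point): Centre of the nest's floor, 44 mm above the bench; axes as the fixture's. The cassette lies on it (top 70 mm above the bench) between side lips reaching 52 mm and end stops reaching 55 mm above the bench, 1.5 to 2 mm clearance; it lifts straight up.
- tray_free_half (a point): Centre of the floor of the empty half of the fixed clear tray, 2 mm above the bench. Tray outside 112 x 272 x 36 mm, inside 96 x 256 mm, rim 36 mm above the bench; axes: x across, y along the tray, z up; tray centre 62 mm in -y. A small card box and a hex key lie in the other (-y) half.
- oring_box: small grey card box, 32 x 52 x 20 mm, in the tray's other half; leave alone. Origin: centre of its underside.
- hex_key: steel hex key, 37 x 89 x 4 mm, in the tray's other half; leave alone. Origin: centre of its underside.
- timer: white digital timer, 62 x 68 x 24 mm, at the back; leave alone. Origin: centre of its underside.
- marker: red and white marker pen, 137 mm long, at the front left; leave alone. Origin: centre of its underside.
- spanner: steel spanner, 122 mm long, on the left; leave alone. Origin: centre of its underside.

How it is judged (in metres and radians):
On the way, in this order (a step that is already met when the one before it is completed fails the run):
1. the latch tab is squeezed and the slider moved off the first detent (value of joint tab above 0.1 rad and value of joint slider above 0.008 m), for 0.05 s.
2. the slider is locked in the next detent with its tab sprung out (value of joint tab below 0.05 rad and value of joint slider between 0.02 and 0.041 m), for 0.3 s.
3. the cassette is lifted out of its nest (z of cassette_centre in the frame of fixture above 0.09 m), for 0.1 s.
At the end, for the whole second after the job is handed in: The slider stands locked in the next detent (travel 0.020 to 0.041 m, tab angle under 0.05 rad), and the cassette lies upright (within 0.15 rad) on the floor of the tray's empty half, its centre within 30 mm along and 40 mm across of the middle of that half, lying roughly along the tray (all of step 2 and x of cassette_centre in the frame of tray_free_half between -0.04 and 0.04 m and y of cassette_centre in the frame of tray_free_half between -0.03 and 0.03 m and z of cassette_centre in the frame of tray_free_half between 0 and 0.022 m and angle between cassette_centre's own z axis and vertical below 0.15 rad and angle between the y axis of cassette_centre and the y axis of tray_free_half, either way round below 0.5 rad and velocity of joint slider below 0.01 m/s); the robot touches nothing.
It fails at once if the slider runs past the next detent towards the flush detent (travel over 0.046 m) (value of joint slider above 0.046 m).
It fails at once if one of the other things on the bench is moved more than 20 mm (distance of any of oring_box, hex_key, timer, marker, spanner from where it was at the start of the episode above 0.02 m).
It also fails if it takes over 48 s, if anything falls off the work surface, if the arm or the gripper's body presses on something with over 40 N, if the wrist force passes 120 N, or if a joint passes its speed limit or range.

## Working session

There is one attempt and no reset: what is moved stays moved. The work goes in short steps, Python scripts to look and compute and a tool call to move; the robot and the scene stay as the last step left them, time stands still between calls to the robot, and variables do not carry over. Pictures are saved under pics/ and viewed, and the job is handed in when it is done.

Besides the shell and the picture viewer there is one more tool, called after "Emit:" as name(argument=value, ...) on one line, values as JSON. arm_command: Moves the arm, as the interface text tells. Shifts and turns lie within -1 to 1; 1 stands for 100 cm of shift or 0.5 rad of turn. Its arguments: {"type":"object","properties":{"targets":{"type":"array","items":{"type":"array","items":{"type":"number"}}},"newtons":{"type":"number"}},"required":["targets"]}

```bash
mkdir -p pics; cat > h.py <<'E'
import numpy as np, cv2
from cell import arm
from scipy.spatial.transform import Rotation as Ro
def snap(n,f):
    s=arm.snapshot(n); cv2.imwrite('pics/'+f,s['color'][:,:,::-1]); np.savez('pics/'+f+'.npz',**{k:s[k] for k in s}); return s
def K(s):
    f=s['color'].shape[0]/2/np.tan(np.radians(s['vfov'])/2); return f
def ray(s,u,v,z):
    f=K(s);R=np.array(s['R']);t=np.array(s['t']);c=-R.T@t
    d=R.T@np.array([(u-s['cx'])/f,(v-s['cy'])/f,1]); return c+d*(z-c[2])/d[2]
def proj(s,X):
    f=K(s);p=np.array(s['R'])@np.array(X)+np.array(s['t']); return f*p[0]/p[2]+s['cx'],f*p[1]/p[2]+s['cy']
def load(f): return dict(np.load('pics/'+f+'.npz'))
E
python3 - <<'E'
from h import *
for n in ['scene','top','wrist']:
    s=snap(n,n+'0.png'); print(n,s['vfov'],s['cx'],s['cy'],-np.array(s['R']).T@s['t'])
o=arm.get_obs(); print(o, arm.tip_reach); print(Ro.from_rotvec(o['orientation']).as_matrix())
E
```

```text
scene 55.65254654023201 253.57675913180324 195.22724640509276 [-193.39346569 -445.85961108  613.02512658]
top 49.016912900054315 251.08405541578634 188.7207670600684 [ 386.27317968  142.49080681 1256.61959269]
wrist 69.59350394196187 257.76621195690046 197.98640672081777 [120.84972658 541.51006968 382.96281681]
{'clock': 0.15, 'q': array([ 1.13239118e+00,  3.51145151e-01,  1.65221105e+00, -6.26174426e-06,
        1.13908073e+00, -8.45827376e-02]), 'qd': array([-1.15128324e-03, -2.38744972e-03, -1.86742340e-03,  8.78065871e-05,
        2.00086629e-04, -7.09650160e-05]), 'joint_efforts': array([-1.47226015e-04, -4.97473526e+01, -2.85341638e+01,  6.98907045e-02,
        2.46459316e-02, -2.65506793e-05]), 'tool_pos': array([190.44636387, 515.75136875, 243.23228483]), 'orientation': array([ 0.27699082,  1.55312133, -0.27827977]), 'wrist_force': array([-0.67949029,  0.05955226, -0.11818015]), 'wrist_torque': array([-0.02754021, -0.02099542,  0.01071607]), 'grip_width': 92.80272367935724} 25.0
[[-3.53241311e-04  3.46483351e-01  9.38056055e-01]
 [-7.66844588e-04  9.38055744e-01 -3.46483525e-01]
 [-9.99999644e-01 -8.41735504e-04 -6.56611586e-05]]
```

View pics/top0.png

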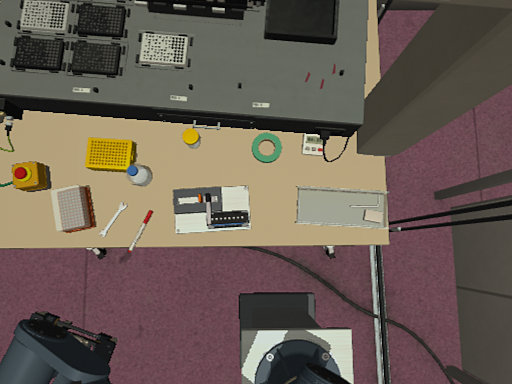

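View pics/scene0.png

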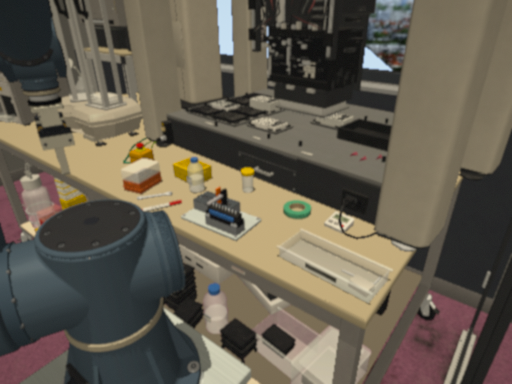

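View pics/wrist0.png

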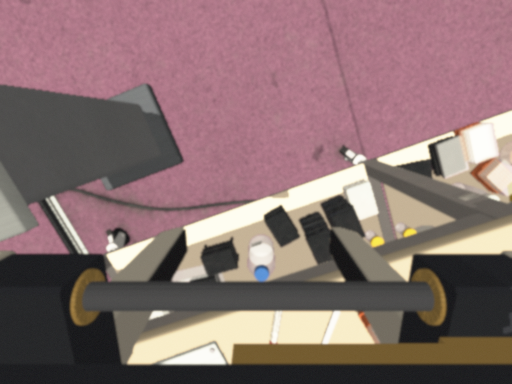

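```bash
python3 - <<'E'
from h import *
a=cv2.imread('pics/top0.png')[175:245,165:265]; a=cv2.resize(a,None,fx=8,fy=8,interpolation=cv2.INTER_CUBIC); cv2.imwrite('pics/tc.png',a)
a=cv2.imread('pics/scene0.png')[180:245,175:270]; a=cv2.resize(a,None,fx=8,fy=8,interpolation=cv2.INTER_CUBIC); cv2.imwrite('pics/sc.png',a)
a=cv2.imread('pics/top0.png')[180:235,290:395]; a=cv2.resize(a,None,fx=7,fy=7,interpolation=cv2.INTER_CUBIC); cv2.imwrite('pics/tt.png',a)
s=load('top0.png')
for u,v in [(173,189),(248,185),(250,230),(175,234)]: print(ray(s,u,v,10))
for u,v in [(298,187),(387,192),(386,228),(296,222)]: print(ray(s,u,v,36))
E
```

```text
[558.78180287 358.93620414  10.        ]
[569.28151559 135.24953934  10.        ]
[435.15003192 130.38515539  10.        ]
[425.25739856 350.86146374  10.        ]
[558.52110471 -11.12608546  36.        ]
[ 541.87372951 -272.28209291   36.        ]
[ 436.66181017 -263.79789501   36.        ]
[456.12514421  -2.87011681  36.        ]
```

View pics/tc.png

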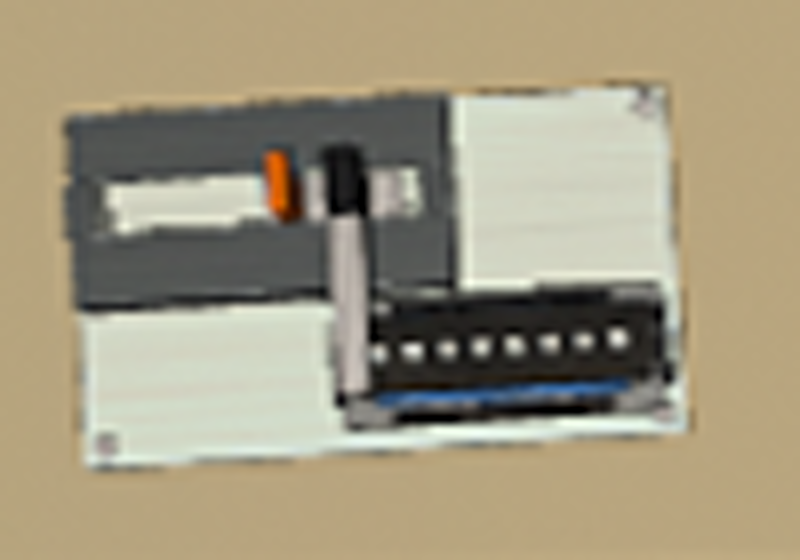

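View pics/sc.png

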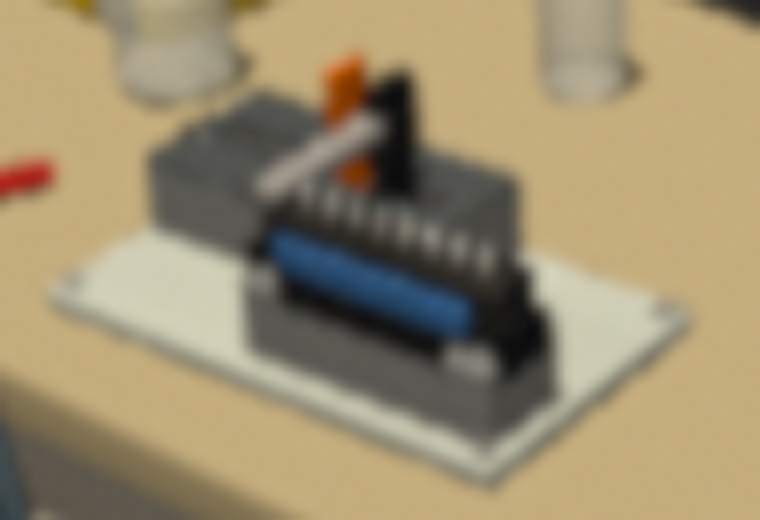

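View pics/tt.png

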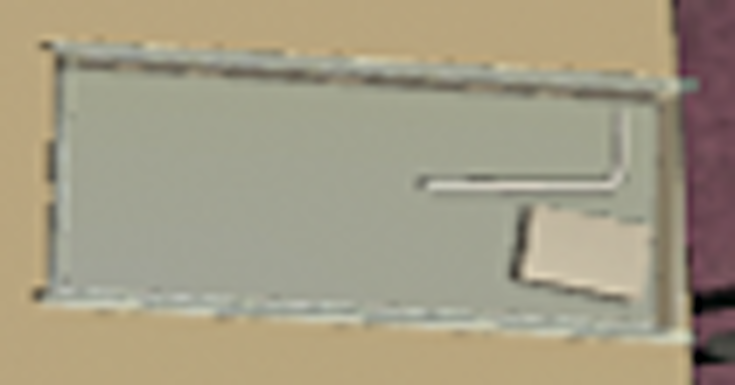

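```bash
python3 - <<'E'
from h import *
s=load('top0.png')
c=lambda u,v,o,k:(o[0]+(u+.5)/k-.5,o[1]+(v+.5)/k-.5)
o=(165,175)
P=[ray(s,*c(u,v,o,8),10) for u,v in [(88,465),(688,430),(665,85)]]
for p in P: print('plate',p)
print('sizes',np.linalg.norm(P[1]-P[0]),np.linalg.norm(P[2]-P[1]))
d=P[0]-P[1]; yaw=np.arctan2(-d[0],d[1]); print('yaw',yaw, 'center',(P[0]+P[2])/2)
print('post',ray(s,*c(343,160,o,8),94),'tab',ray(s,*c(276,170,o,8),95))
print('cass mid of nozzles',ray(s,*c(500,344,o,8),78))
o=(290,180)
Q=[ray(s,*c(u,v,o,7),36) for u,v in [(45,45),(690,85),(690,338),(40,296)]]
for q in Q: print('tray',q)
for i in range(4): print(np.linalg.norm(Q[i]-Q[(i+1)%4]))
w=load('wrist0.png'); ob=arm.get_obs(); Rt=Ro.from_rotvec(ob['orientation']).as_matrix()
print(np.array(w['R'])@Rt)
E
```

```text
plate [429.08217193 349.27248788  10.        ]
plate [440.09446069 128.68437276  10.        ]
plate [568.72113082 136.18870016  10.        ]
sizes 220.86282402230415 128.84539261728733
yaw 0.049880991844608376 center [498.90165138 242.73059402  10.        ]
post [530.88335397 248.62890393  94.        ] tab [527.43271947 271.72285473  95.        ]
cass mid of nozzles [467.65875839 194.91233428  78.        ]
tray [561.52355105  -5.32408092  36.        ]
tray [ 542.69484474 -275.69392066   36.        ]
tray [ 437.02358518 -270.05833391   36.        ]
tray [456.55511056  -0.80687626  36.        ]
271.0246675495431
105.82142946175861
269.95893749250337
105.06559207140715
[[ 6.13468497e-04  9.99999651e-01 -5.67148135e-04]
 [-2.69996727e-01  7.11719542e-04  9.62860977e-01]
 [ 9.62861044e-01 -4.37556735e-04  2.69997070e-01]]
```

Emit:
arm_command(targets=[[-0.003, -0.022, 0.056, 0, 0, 0, 0], [-0.003, -0.022, 0.056, 0, 0, 0, 0], [-0.003, -0.022, 0.056, 0, 0, 0, 0], [-0.003, -0.022, 0.056, 0, 0, 0, 0], [-0.003, -0.022, 0.056, 0, 0, 0, 0]])

```text
clock: 0.78
tool_pos: [418.8, 312.1, 257.7]
orientation: [0.271, 1.555, -0.273]
wrist_force: [-0.4, 0.9, -0.5]
grip_width: 93.1
```

Emit:
arm_command(targets=[[0, -0.018, 0.05, 0, 0, 0, 0], [0, -0.018, 0.05, 0, 0, 0, 0], [0, 0, 0, -0.27, 0, 0, 0], [0, 0, 0, -0.27, 0, 0, 0], [0, 0, 0, -0.27, 0, 0, 0]])

```text
clock: 1.4
tool_pos: [505.7, 237.5, 256.7]
orientation: [-0.051, 1.573, 0.048]
wrist_force: [-0.7, -0.1, 0.4]
grip_width: 93.0
```

```bash
python3 - <<'E'
from h import *
s=snap('wrist','w1.png'); o=arm.get_obs(); print(o['clock'],o['tool_pos'],o['wrist_force']); print(Ro.from_rotvec(o['orientation']).as_matrix()); print(s['R'],s['t'])
E
```

```text
1.45 [505.61244655 237.52749239 256.65467973] [ 0.04388605 -0.24658862 -0.07447229]
[[-0.00245127 -0.06997971  0.9975454 ]
 [-0.00212163  0.99754652  0.06997457]
 [-0.99999474 -0.0019449  -0.00259373]]
[[-0.06386731  0.99795519 -0.00252983]
 [ 0.96161219  0.06221895  0.2672654 ]
 [ 0.2668763   0.01463681 -0.96361964]] [-203.78690211 -535.8127288   263.54544587]
```

View pics/w1.png

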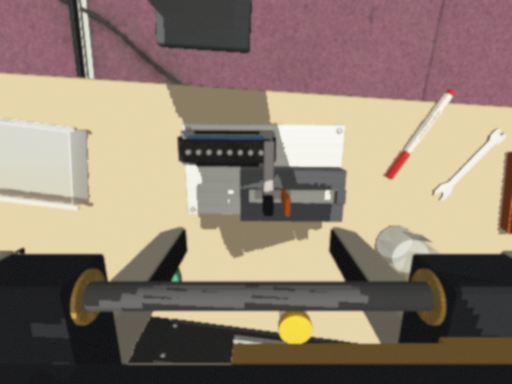

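```bash
python3 - <<'E'
from h import *
a=cv2.imread('pics/w1.png')[115:225,170:360]; a=cv2.resize(a,None,fx=4,fy=4,interpolation=cv2.INTER_CUBIC); cv2.imwrite('pics/w1c.png',a)
E
```

```text
(no output)
```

View pics/w1c.png

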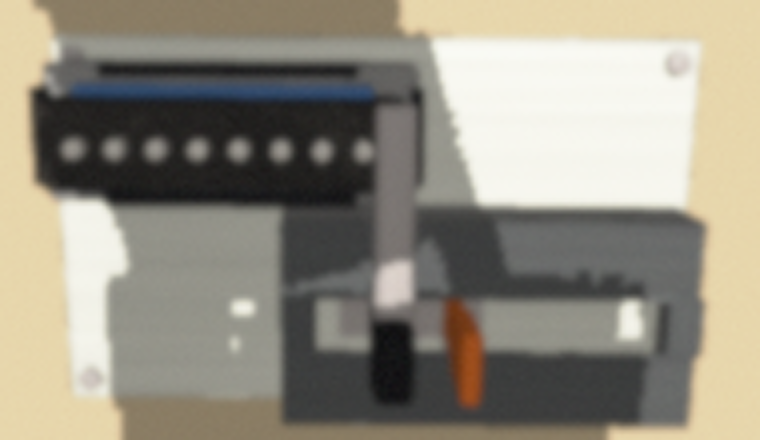

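```bash
python3 - <<'E'
from h import *
s=load('w1.png')
c=lambda u,v:(170+(u+.5)/4-.5,115+(v+.5)/4-.5)
r=lambda u,v,z:ray(s,*c(u,v),z)
print('post far-edge L/R',r(374,404,94),r(413,404,94))
print('tab far-edge L/R',r(458,407,95),r(484,405,95))
P=[r(58,38,10),r(701,42,10),r(73,396,10)]
for p in P: print(p)
d=P[1]-P[0];print('yaw',np.arctan2(-d[0],d[1]),np.linalg.norm(d),np.linalg.norm(P[2]-P[0]), 'ctr',(P[1]+P[2])/2)
n=[r(72,150,78),r(322,150,78)]; d=n[1]-n[0];print('noz',n,np.arctan2(-d[0],d[1]),np.linalg.norm(d))
print('cass -y end',r(36,140,70),'+y end',r(420,140,70), 'edges x', r(200,92,70),r(200,203,70))
H=[r(283,425,46),r(687,425,46)];d=H[1]-H[0];print('housing',H,np.arctan2(-d[0],d[1]),np.linalg.norm(d))
print('gate tip',r(395,105,82))
E
```

```text
post far-edge L/R [536.45142293 244.9885598   94.        ] [535.72103517 256.24598124  94.        ]
tab far-edge L/R [535.44918212 269.19412186  95.        ] [534.35641045 276.61892352  95.        ]
[441.9214163  132.67775584  10.        ]
[429.33374064 349.74081028  10.        ]
[569.5520483  137.27849475  10.        ]
yaw 0.0579259955553918 217.42773324108703 127.71352717048005 ctr [499.44289447 243.50965252  10.        ]
noz [array([470.95107737, 154.07172034,  78.        ]), array([466.3613192 , 225.48695649,  78.        ])] 0.06418034535690388 71.56257285992585
cass -y end [469.69708085 141.58160915  70.        ] +y end [462.49105959 253.7444883   70.        ] edges x [452.86996949 189.13684093  70.        ] [485.14913629 190.00920662  70.        ]
housing [array([562.48026544, 216.82280697,  46.        ]), array([553.66352707, 352.60128729,  46.        ])] 0.06484368966959636 136.06443544699292
gate tip [452.16597491 245.23134592  82.        ]
```

Emit:
arm_command(targets=[[0.02, 0.0166, 0.0202, 0.02, 0, 0, 0], [0.055, 0, 0, 0, 0, 0, 0], [0.055, 0, 0, 0, 0, 0, 0], [0, 0, 0, 0, 0, 0, 0]])

```text
clock: 1.95
tool_pos: [525.2, 256.1, 124.1]
orientation: [-0.042, 1.571, 0.039]
wrist_force: [-0.9, -0.5, -0.1]
grip_width: 93.0
```

```bash
python3 - <<'E'
from h import *
s=snap('wrist','w2.png'); o=arm.get_obs(); print(o['clock'],o['tool_pos'],o['wrist_force']); print(Ro.from_rotvec(o['orientation']).as_matrix())
a=cv2.imread('pics/w2.png'); cv2.imwrite('pics/w2.png',cv2.resize(a,None,fx=1.5,fy=1.5))
E
```

```text
2.0 [526.65915041 256.63718659 126.69004928] [ 0.25732784 -0.11490449  1.08726653]
[[ 3.06115981e-03 -5.17767744e-02  9.98653992e-01]
 [ 1.18798115e-04  9.98658682e-01  5.17766535e-02]
 [-9.99995308e-01 -3.98583988e-05  3.06320480e-03]]
```

View pics/w2.png

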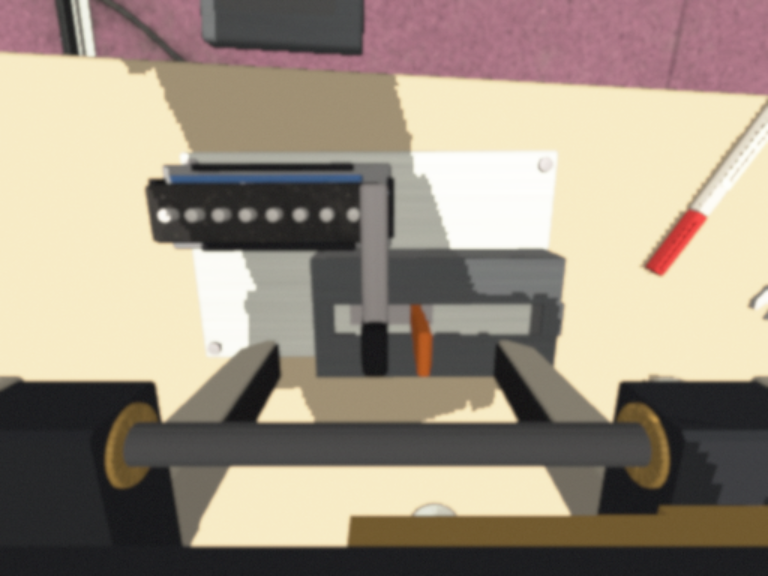

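```bash
python3 - <<'E'
from h import *
s=load('w2.png'); c=lambda u,v:((u+.5)/1.5-.5,(v+.5)/1.5-.5)
for u,v,z in [(362,374,94),(387,374,94),(417,375,95),(431,374,95)]: print(ray(s,*c(u,v),z))
E
```

```text
[534.93907498 245.04522312  94.        ]
[534.34323174 256.25479325  94.        ]
[533.63127841 269.63440312  95.        ]
[532.81201874 275.83647014  95.        ]
```

Emit:
arm_command(targets=[[0.037, -0.001, -0.003, 0.015, 0, 0, 0], [0.002, 0, 0, 0, 0, 0, 0.3], [0, 0, 0, 0, 0, 0, 0.55], [0, 0, 0, 0, 0, 0, 0.6]], newtons=12)

```text
clock: 2.5
tool_pos: [528.9, 257.6, 97.3]
orientation: [-0.029, 1.555, 0.037]
wrist_force: [-0.1, 0.6, -0.6]
grip_width: 67.5
```

```bash
cat >> h.py <<'E'
def to(x,y,z,yaw):
    o=arm.get_obs();R=Ro.from_rotvec(o['orientation']).as_matrix();p=o['tool_pos']
    c,n=np.cos(yaw),np.sin(yaw)
    G=np.array([[0,-n,c],[0,c,n],[-1,0,0]])
    print(o['clock'],'pos',p.round(2),'wf',o['wrist_force'].round(2),'gw',round(o['grip_width'],2),'shift100cm',(R.T@(np.array([x,y,z])-p)/1000).round(4),'turn',(Ro.from_matrix(R.T@G).as_rotvec()/.5).round(3))
E
python3 -c "
from h import *
to(523,255.5,88,.06)"
```

```text
2.5 pos [528.88 257.56  97.34] wf [-0.06  0.55 -0.61] gw 67.51 shift100cm [ 0.0092 -0.0019 -0.0061] turn [-0.036  0.032 -0.009]
```

Emit:
arm_command(targets=[[0.0092, -0.0019, -0.006, -0.036, 0.032, -0.009, 0.45], [0, 0, 0, 0, 0, 0, 0.45]])

```text
clock: 2.75
tool_pos: [523.3, 255.6, 89.1]
orientation: [-0.048, 1.569, 0.048]
wrist_force: [-1.0, 0.0, 1.2]
grip_width: 52.0
```

```bash
python3 -c "
from h import *
to(523,255.5,88,.06)"
```

```text
2.75 pos [523.31 255.58  89.08] wf [-1.01  0.01  1.24] gw 52.05 shift100cm [ 0.0011 -0.0001 -0.0003] turn [ 0.003  0.002 -0.   ]
```

Well placed. Squeeze.

Emit:
arm_command(targets=[[0.001, 0, 0, 0, 0, 0, 0.75], [0, 0, 0, 0, 0, 0, 0.85], [0, 0, 0, 0, 0, 0, 0.85], [0, 0, 0, 0, 0, 0, 0.85]], newtons=12)

```text
clock: 3.25
tool_pos: [523.3, 256.4, 88.2]
orientation: [-0.047, 1.569, 0.049]
wrist_force: [0.3, -1.7, -0.7]
grip_width: 24.4
```

```bash
python3 -c "
from h import *
to(523,255.5,88,.06)"
```

```text
3.25 pos [523.27 256.41  88.15] wf [ 0.33 -1.7  -0.65] gw 24.43 shift100cm [ 0.0002 -0.0009 -0.0003] turn [ 0.002  0.002 -0.003]
```

Emit:
arm_command(targets=[[0, 0, 0, 0, 0, 0, 0.9], [0, 0, 0, 0, 0, 0, 0.9]], newtons=12)

```text
clock: 3.5
tool_pos: [523.3, 256.4, 88.1]
orientation: [-0.046, 1.569, 0.049]
wrist_force: [-0.1, 0.9, 0.3]
grip_width: 24.1
```

Emit:
arm_command(targets=[[0, 0.004, 0, 0, 0, 0, 0.9], [0, 0.005, 0, 0, 0, 0, 0.9], [0, 0.005, 0, 0, 0, 0, 0.9]], newtons=14)

```text
clock: 3.88
tool_pos: [522.5, 270.6, 88.2]
orientation: [-0.047, 1.57, 0.048]
wrist_force: [-0.3, -1.3, 0.8]
grip_width: 24.2
```

```bash
python3 - <<'E'
from h import *
s=snap('wrist','w3.png'); to(523,270,88,.06)
a=cv2.imread('pics/w3.png'); cv2.imwrite('pics/w3.png',cv2.resize(a,None,fx=1.5,fy=1.5))
E
```

```text
3.925 pos [522.45 271.14  88.15] wf [ 0.37  0.77 -0.4 ] gw 24.28 shift100cm [ 0.0002 -0.0012  0.0005] turn [ 0.001  0.002 -0.002]
```

View pics/w3.png

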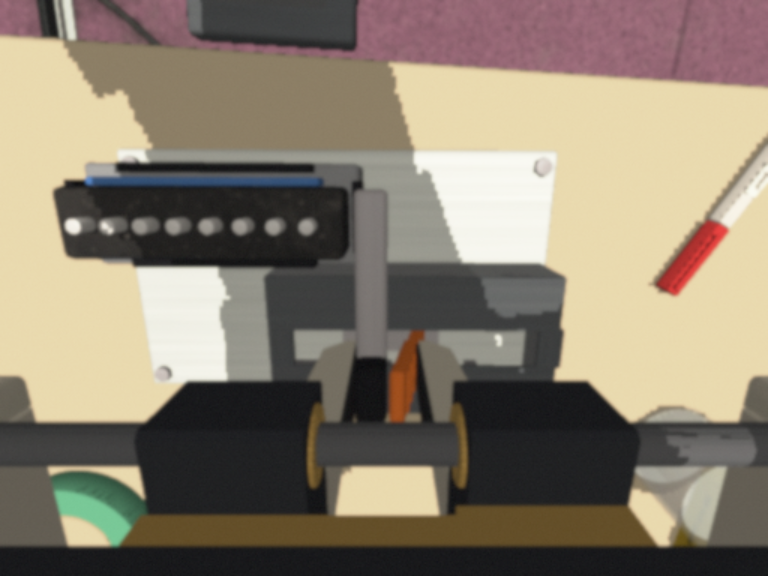

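Emit:
arm_command(targets=[[0, 0, 0, 0, 0, 0, 0.46], [0, 0, 0, 0, 0, 0, 0.46], [0, 0, 0, 0, 0, 0, 0.46], [0, 0.009, 0, 0, 0, 0, 0.46], [0, 0, 0, 0, 0, 0, 0.46]], newtons=20)

```text
clock: 4.55
tool_pos: [521.8, 281.2, 88.2]
orientation: [-0.047, 1.569, 0.049]
wrist_force: [-1.0, -0.0, 0.4]
grip_width: 50.3
```

```bash
python3 - <<'E'
from h import *
s=snap('wrist','w4.png'); to(522,284,88,.06)
a=cv2.imread('pics/w4.png'); cv2.imwrite('pics/w4.png',cv2.resize(a,None,fx=1.5,fy=1.5))
E
```

```text
4.6 pos [521.85 280.82  88.15] wf [-0.7   0.9   0.26] gw 50.05 shift100cm [0.0002 0.0032 0.0003] turn [ 0.002  0.002 -0.003]
```

View pics/w4.png

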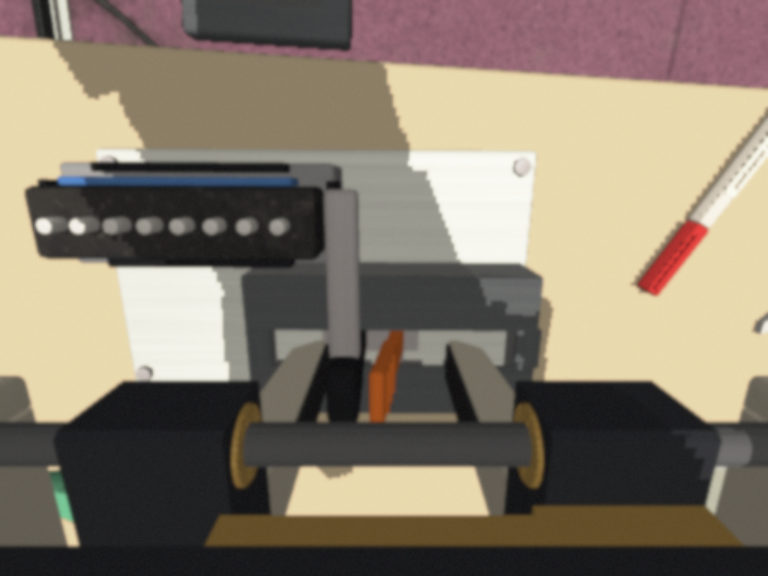

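Emit:
arm_command(targets=[[0, 0.003, 0, 0, 0, 0, 0.46], [0, 0.002, 0, 0, 0, 0, 0.46], [0, 0.002, 0, 0, 0, 0, 0.46]])

```text
clock: 4.97
tool_pos: [521.4, 287.1, 88.0]
orientation: [-0.048, 1.57, 0.048]
wrist_force: [0.7, -5.3, 1.3]
grip_width: 50.0
```

Emit:
arm_command(targets=[[0, 0.002, 0, 0, 0, 0, 0.46], [0, 0.002, 0, 0, 0, 0, 0.46]])

```text
clock: 5.22
tool_pos: [521.2, 290.2, 88.0]
orientation: [-0.05, 1.57, 0.046]
wrist_force: [0.8, -6.1, 0.5]
grip_width: 50.1
```

Emit:
arm_command(targets=[[0, 0.002, 0, 0, 0, 0, 0.46]])

```text
clock: 5.35
tool_pos: [521.2, 291.7, 88.0]
orientation: [-0.05, 1.571, 0.045]
wrist_force: [0.4, -4.6, 1.7]
grip_width: 50.0
```

Emit:
arm_command(targets=[[0, 0.002, 0, 0, 0, 0, 0.46], [0, 0.002, 0, 0, 0, 0, 0.46]])

```text
clock: 5.6
tool_pos: [521.0, 294.8, 88.0]
orientation: [-0.052, 1.571, 0.044]
wrist_force: [0.3, -3.6, 1.1]
grip_width: 50.4
```

Emit:
arm_command(targets=[[0, 0.002, 0, 0, 0, 0, 0.46], [0, 0.002, 0, 0, 0, 0, 0.46]])

```text
clock: 5.85
tool_pos: [520.8, 298.1, 87.9]
orientation: [-0.053, 1.572, 0.043]
wrist_force: [-0.1, -3.3, 0.5]
grip_width: 50.4
```

Travel about 28 mm so far; push on.

Emit:
arm_command(targets=[[0, 0.002, 0, 0, 0, 0, 0.46]])

```text
clock: 5.98
tool_pos: [520.7, 300.0, 87.9]
orientation: [-0.053, 1.572, 0.042]
wrist_force: [0.2, -4.0, 1.4]
grip_width: 50.1
```

Emit:
arm_command(targets=[[0, 0.002, 0, 0, 0, 0, 0.46]])

```text
clock: 6.1
tool_pos: [520.6, 302.0, 87.9]
orientation: [-0.053, 1.572, 0.042]
wrist_force: [-0.6, -3.9, 1.6]
grip_width: 50.3
```

Emit:
arm_command(targets=[[0, 0.002, 0, 0, 0, 0, 0.46]])

```text
clock: 6.22
tool_pos: [520.4, 304.2, 87.9]
orientation: [-0.053, 1.572, 0.042]
wrist_force: [-0.4, -3.1, 2.3]
grip_width: 50.5
```

Emit:
arm_command(targets=[[0, 0.0015, 0, 0, 0, 0, 0.46]])

```text
clock: 6.35
tool_pos: [520.3, 306.1, 87.9]
orientation: [-0.053, 1.572, 0.043]
wrist_force: [0.3, -1.2, -0.6]
grip_width: 50.3
```

```bash
python3 - <<'E'
from h import *
s=snap('wrist','w5.png'); to(522,284,88,.06)
a=cv2.imread('pics/w5.png'); cv2.imwrite('pics/w5.png',cv2.resize(a,None,fx=1.5,fy=1.5))
E
```

```text
6.4 pos [520.32 306.25  87.91] wf [ 0.67 -1.19 -0.08] gw 50.29 shift100cm [ 0.     -0.0223  0.0003] turn [ 0.001 -0.003  0.013]
```

View pics/w5.png

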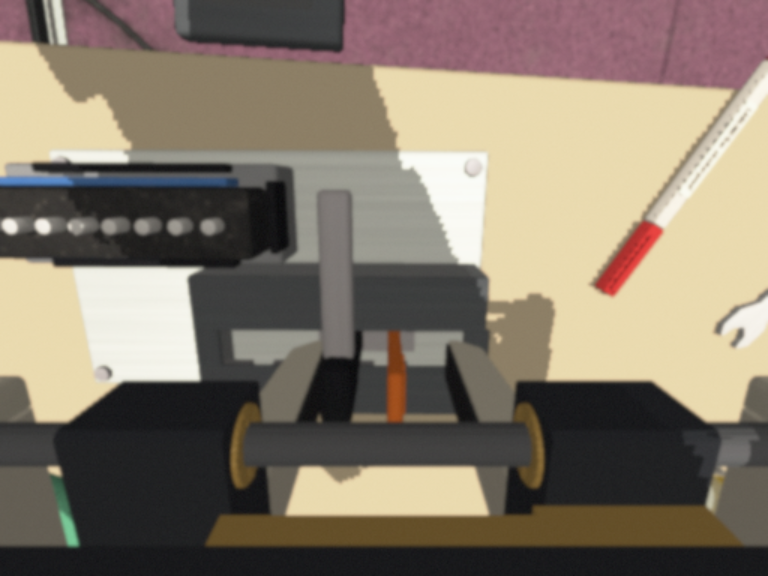

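Emit:
arm_command(targets=[[0, 0.0015, 0, 0, 0, 0, 0.46], [0, 0.001, 0, 0, 0, 0, 0.46]])

```text
clock: 6.65
tool_pos: [520.2, 307.7, 87.8]
orientation: [-0.055, 1.572, 0.041]
wrist_force: [1.3, -12.9, 2.9]
grip_width: 50.6
```

Emit:
arm_command(targets=[[0, -0.007, 0, 0, 0, 0, 0.42], [-0.05, 0, 0, 0, 0, 0, 0.3], [-0.06, 0, 0, 0, 0, 0, 0], [-0.05, -0.03, -0.025, 0, 0, 0, 0], [0, 0, 0, 0, 0, 0, 0]])

```text
clock: 7.28
tool_pos: [497.7, 270.7, 251.1]
orientation: [-0.054, 1.573, 0.043]
wrist_force: [-0.1, 0.7, 0.2]
grip_width: 89.1
```

```bash
python3 - <<'E'
from h import *
s=snap('wrist','w6.png'); to(468.3,196.5,200,.06)
a=cv2.imread('pics/w6.png'); cv2.imwrite('pics/w6.png',cv2.resize(a,None,fx=1.5,fy=1.5))
E
```

```text
7.325 pos [497.65 271.08 249.13] wf [-0.63  0.57 -0.41] gw 91.27 shift100cm [ 0.0499 -0.0722 -0.0336] turn [ 0.003 -0.01   0.016]
```

View pics/w6.png

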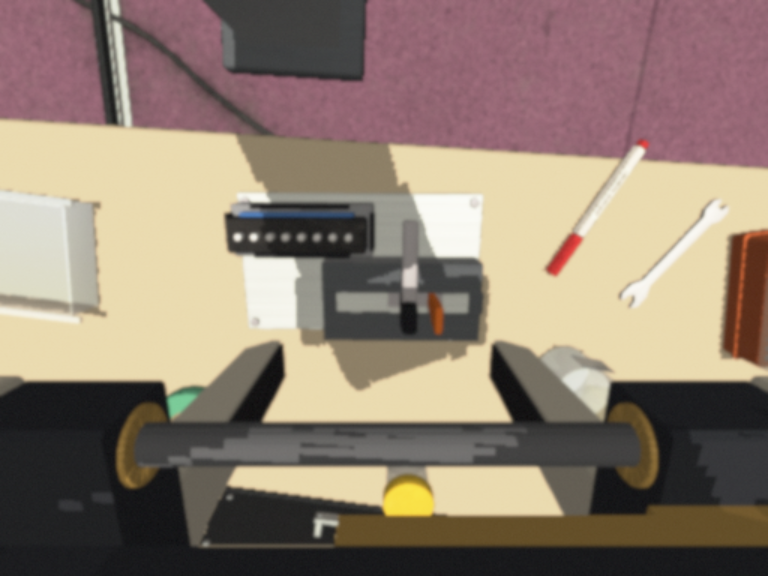

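```bash
python3 - <<'E'
from h import *
s=load('w6.png'); c=lambda u,v:((u+.5)/1.5-.5,(v+.5)/1.5-.5)
a=s['color'][120:240,150:340][:,:,::-1]; cv2.imwrite('pics/w6c.png',cv2.resize(a,None,fx=4,fy=4,interpolation=cv2.INTER_CUBIC))
E
```

```text
(no output)
```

View pics/w6c.png

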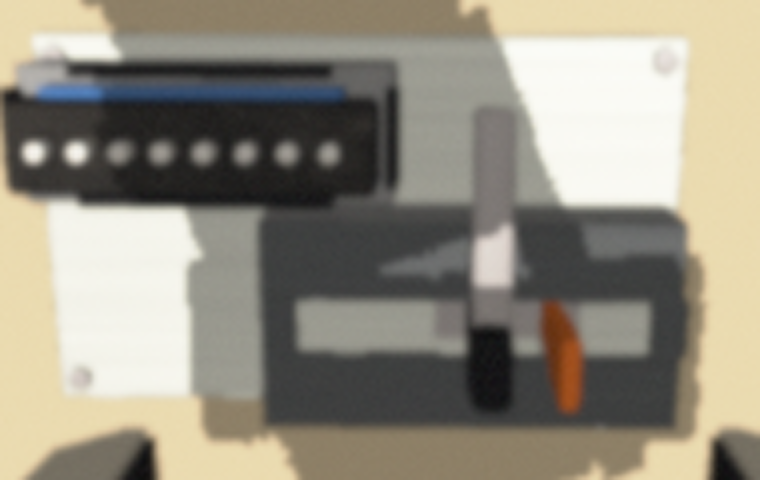

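```bash
python3 - <<'E'
from h import *
s=load('w6.png'); c=lambda u,v:(150+(u+.5)/4-.5,120+(v+.5)/4-.5)
r=lambda u,v,z:ray(s,*c(u,v),z)
print('post',r(470,409,94),r(511,409,94),'tab',r(557,411,95),r(583,411,95))
n1,n8=r(34,153,78),r(328,154,78);d=n8-n1
print('noz',n1,n8,(n1+n8)/2,np.arctan2(-d[0],d[1]))
print('ends',r(5,145,70),r(378,145,70),'edges',r(220,100,70),r(220,197,70))
E
```

```text
post [533.8890425  282.12573529  94.        ] [533.13025324 293.81076941  94.        ] tab [532.51793224 306.83326679  95.        ] [532.03857253 314.21339621  95.        ]
noz [470.86714195 154.19197104  78.        ] [465.90386581 237.42583864  78.        ] [468.38550388 195.80890484  78.        ] 0.05955996040229564
ends [470.27226117 142.97077442  70.        ] [463.46753642 251.03024635  70.        ] edges [453.48720158 205.19032954  70.        ] [481.55619836 205.48599881  70.        ]
```

```bash
python3 - <<'E'
from h import *
print(arm.get_obs()['q'])
to(468.3,196.3,130,.06)
E
```

```text
[ 0.41911125  0.37904555  1.59630661 -0.00601728  1.173612   -1.2109718 ]
7.325 pos [497.65 271.08 249.13] wf [-0.63  0.57 -0.41] gw 91.27 shift100cm [ 0.1199 -0.0719 -0.0333] turn [ 0.003 -0.01   0.016]
```

Emit:
arm_command(targets=[[0.03, -0.036, -0.017, 0, 0, 0, 0], [0.03, -0.036, -0.017, 0, 0, 0, 0], [0, 0, 0, 0.36, 0, 0, 0], [0, 0, 0, 0.36, 0, 0, 0], [0, 0, 0, 0.36, 0, 0, 0]])

```text
clock: 7.95
tool_pos: [465.2, 195.2, 181.1]
orientation: [0.377, 1.547, -0.396]
wrist_force: [0.6, -0.1, 0.0]
grip_width: 92.6
```

Emit:
arm_command(targets=[[0, 0, 0, 0.36, 0, 0, 0], [0, 0, 0, 0.36, 0, 0, 0], [0, 0, 0, 0.36, 0, 0, 0], [0, 0, 0, 0.36, 0, 0, 0], [0, 0, 0, 0.36, 0, 0, 0]])

```text
clock: 8.57
tool_pos: [463.3, 196.1, 173.2]
orientation: [1.081, 1.288, -1.122]
wrist_force: [0.8, -0.5, -0.0]
grip_width: 93.1
```

```bash
python3 - <<'E'
from h import *
to(468.3,196.3,150,.06-np.pi/2)
s=snap('wrist','w7.png')
a=cv2.imread('pics/w7.png'); cv2.imwrite('pics/w7.png',cv2.resize(a,None,fx=1.5,fy=1.5))
E
```

```text
8.575 pos [463.28 196.11 173.2 ] wf [ 0.81 -0.55 -0.05] gw 93.1 shift100cm [0.0231 0.0056 0.0004] turn [0.176 0.016 0.052]
```

View pics/w7.png

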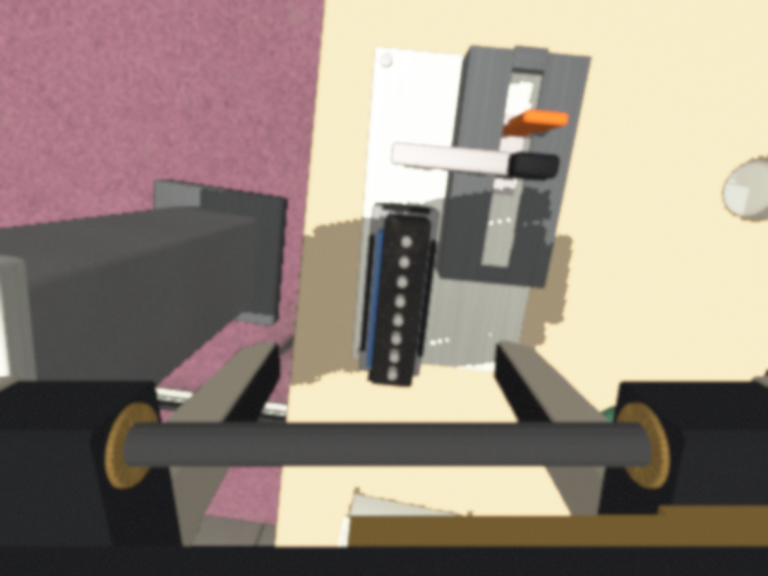

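Emit:
arm_command(targets=[[0.01, 0.0056, 0.0004, 0.176, 0.016, 0.052, 0], [0.03, 0, 0, 0, 0, 0, 0.2], [0.02, 0, 0, 0, 0, 0, 0.3], [0, 0, 0, 0, 0, 0, 0.3]], newtons=20)

```text
clock: 9.12
tool_pos: [467.5, 196.9, 107.2]
orientation: [1.162, 1.24, -1.17]
wrist_force: [-0.2, -0.3, 0.4]
grip_width: 67.9
```

```bash
python3 - <<'E'
from h import *
to(468.3,196.3,79.5,.06-np.pi/2)
s=snap('wrist','w8.png')
a=cv2.imread('pics/w8.png'); cv2.imwrite('pics/w8.png',cv2.resize(a,None,fx=1.5,fy=1.5))
E
```

```text
9.125 pos [467.53 196.93 107.22] wf [-0.15 -0.34  0.42] gw 67.91 shift100cm [0.0277 0.0009 0.0007] turn [-0.002  0.001  0.01 ]
```

View pics/w8.png

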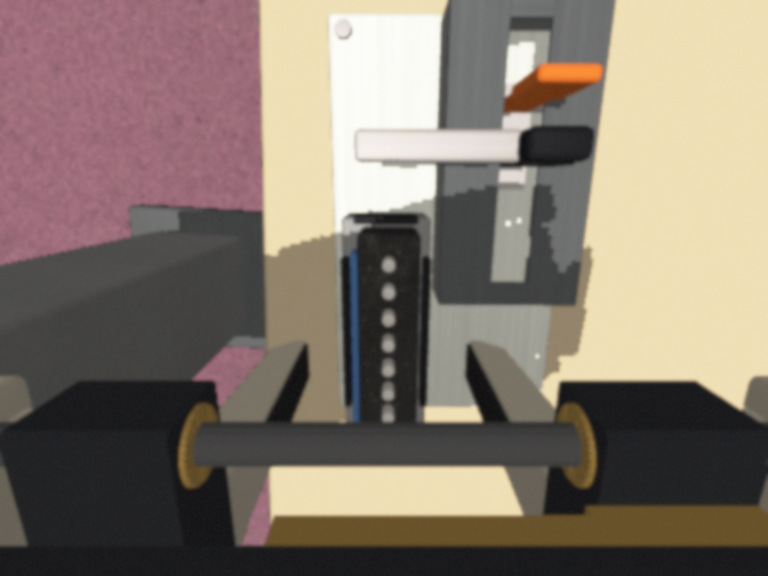

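Emit:
arm_command(targets=[[0.024, 0.0009, 0.0007, 0, 0, 0.01, 0.4], [0, 0, 0, 0, 0, 0, 0.45]], newtons=20)

```text
clock: 9.43
tool_pos: [469.6, 196.8, 84.8]
orientation: [1.165, 1.236, -1.162]
wrist_force: [-0.1, -0.6, -0.6]
grip_width: 52.5
```

```bash
python3 - <<'E'
from h import *
to(468.3,196.3,79.5,.06-np.pi/2)
E
```

```text
9.425 pos [469.56 196.84  84.76] wf [-0.05 -0.61 -0.57] gw 52.47 shift100cm [ 0.0053 -0.0013  0.0005] turn [ 0.003 -0.    -0.005]
```

Emit:
arm_command(targets=[[0.0055, -0.0012, 0.0005, 0, 0, -0.005, 0.5], [0, 0, 0, 0, 0, 0, 0.65], [0, 0, 0, 0, 0, 0, 0.75], [0, 0, 0, 0, 0, 0, 0.75], [0, 0, 0, 0, 0, 0, 0.75]], newtons=20)

```text
clock: 10.05
tool_pos: [468.6, 196.7, 81.5]
orientation: [1.164, 1.238, -1.162]
wrist_force: [-0.3, 0.5, -0.9]
grip_width: 31.5
```

Emit:
arm_command(targets=[[-0.01, 0, 0, 0, 0, 0, 0.75], [-0.025, 0, 0, 0, 0, 0, 0.75], [-0.04, 0, 0, 0, 0, 0, 0.75], [-0.04, 0, 0, 0, 0, 0, 0.75], [-0.03, 0, 0, 0, 0, 0, 0.75]], newtons=25)

```text
clock: 10.68
tool_pos: [468.3, 196.2, 232.1]
orientation: [1.163, 1.238, -1.163]
wrist_force: [-0.2, 0.3, -1.8]
grip_width: 31.0
```

```bash
python3 - <<'E'
from h import *
to(503.8,-76,226,-.07-np.pi/2)
s=snap('wrist','w9.png')
a=cv2.imread('pics/w9.png'); cv2.imwrite('pics/w9.png',cv2.resize(a,None,fx=1.5,fy=1.5))
E
```

```text
10.675 pos [468.27 196.25 232.05] wf [-0.21  0.3  -1.85] gw 31.05 shift100cm [0.006  0.0184 0.2739] turn [ 0.265 -0.001 -0.   ]
```

View pics/w9.png

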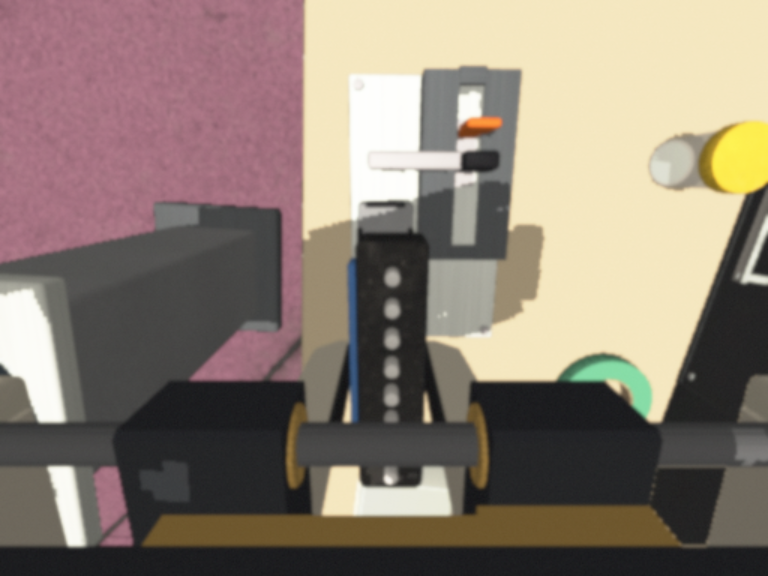

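Emit:
arm_command(targets=[[0, 0.004, 0.04, 0, 0, 0, 0.75], [0, 0.004, 0.055, 0, 0, 0, 0.75], [0, 0.004, 0.055, 0, 0, 0, 0.75], [0, 0.004, 0.05, 0, 0, 0, 0.75], [0, 0.003, 0.035, 0, 0, 0, 0.75]])

```text
clock: 11.35
tool_pos: [505.1, -41.5, 239.2]
orientation: [1.167, 1.232, -1.149]
wrist_force: [-0.0, 0.7, -1.1]
grip_width: 31.5
```

```bash
python3 - <<'E'
from h import *
to(503.8,-76,150,-.07-np.pi/2)
s=snap('wrist','w10.png')
a=cv2.imread('pics/w10.png'); cv2.imwrite('pics/w10.png',cv2.resize(a,None,fx=1.5,fy=1.5))
E
```

```text
11.35 pos [505.11 -41.54 239.23] wf [-0.05  0.73 -1.11] gw 31.5 shift100cm [ 0.0891 -0.0048  0.0344] turn [ 0.275 -0.005 -0.025]
```

View pics/w10.png

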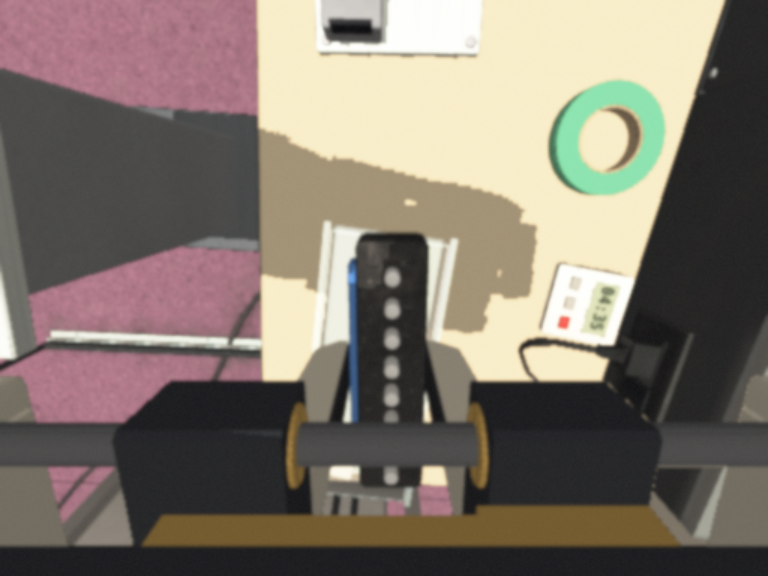

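```bash
python3 - <<'E'
from h import *
s=load('w10.png'); c=lambda u,v:((u+.5)/1.5-.5,(v+.5)/1.5-.5)
A=ray(s,*c(323,221),36);B=ray(s,*c(458,238),36);print(A,B,np.linalg.norm(B-A))
C=ray(s,*c(314,345),36);D=ray(s,*c(445,325),36);print(C,D)
for p,q in [(A,C),(B,D)]:
    d=p-q; print('yaw',np.arctan2(-d[0],d[1]))
d=B-A;yaw=np.arctan2(d[1],d[0]);print('yaw end',yaw)
for y in (yaw,-.07): print((A+B)/2+(136-62)*np.array([np.sin(y),-np.cos(y),0]))
E
```

```text
[453.37585316  -1.5508794   36.        ] [565.1359916   -7.99605216  36.        ] 111.94582974127759
[ 448.35192059 -110.60815522   36.        ] [562.42814501 -84.57526728  36.        ]
yaw -0.046034372116297885
yaw -0.03534534604777492
yaw end -0.05760588677866883
[504.99544402 -78.65071752  36.        ]
[504.08015167 -78.5922398   36.        ]
```

```bash
python3 - <<'E'
from h import *
to(504.5,-78,150,-.06-np.pi/2)
E
```

```text
11.4 pos [505.69 -44.33 239.27] wf [-0.28 -2.43 -0.88] gw 31.18 shift100cm [ 0.0892 -0.0046  0.0335] turn [ 0.254 -0.002 -0.026]
```

Emit:
arm_command(targets=[[0, -0.005, 0.036, 0.25, 0, -0.02, 0.75], [0.045, 0, 0, 0, 0, 0, 0.75], [0.045, 0, 0, 0, 0, 0, 0.75], [0, 0, 0, 0, 0, 0, 0.75]])

```text
clock: 11.9
tool_pos: [504.3, -83.7, 149.3]
orientation: [1.26, 1.172, -1.252]
wrist_force: [-0.1, -0.0, -0.3]
grip_width: 31.3
```

```bash
python3 - <<'E'
from h import *
to(504.5,-78,46,-.06-np.pi/2)
E
```

```text
11.9 pos [504.28 -83.66 149.32] wf [-0.1  -0.02 -0.29] gw 31.29 shift100cm [ 0.1033 -0.0009 -0.0056] turn [-0.01  -0.    -0.015]
```

Emit:
arm_command(targets=[[0.04, -0.001, -0.0056, -0.01, 0, -0.015, 0.75], [0.04, 0, 0, 0, 0, 0, 0.75], [0.016, 0, 0, 0, 0, 0, 0.75], [0, 0, 0, 0, 0, 0, 0.75]])

```text
clock: 12.4
tool_pos: [509.1, -78.6, 58.6]
orientation: [1.256, 1.172, -1.246]
wrist_force: [0.1, -0.1, -1.1]
grip_width: 31.2
```

```bash
python3 - <<'E'
from h import *
to(504.5,-78,40,-.06-np.pi/2)
E
```

```text
12.4 pos [509.1  -78.6   58.61] wf [ 0.08 -0.08 -1.06] gw 31.16 shift100cm [ 0.0186 -0.0048 -0.0004] turn [ 0.002  0.004 -0.02 ]
```

Emit:
arm_command(targets=[[0.012, -0.005, 0, 0, 0.004, -0.02, 0.75], [0.004, 0, 0, 0, 0, 0, 0.75], [0, 0, 0, 0, 0, 0, 0.75]])

```text
clock: 12.78
tool_pos: [505.7, -78.8, 44.7]
orientation: [1.254, 1.177, -1.25]
wrist_force: [0.6, 0.4, -0.9]
grip_width: 31.4
```

```bash
python3 - <<'E'
from h import *
to(504.5,-78,40,-.06-np.pi/2)
s=snap('wrist','w11.png')
E
```

```text
12.775 pos [505.72 -78.79  44.74] wf [ 0.59  0.38 -0.89] gw 31.4 shift100cm [ 0.0047 -0.0013 -0.0007] turn [ 0.002  0.001 -0.007]
```

View pics/w11.png

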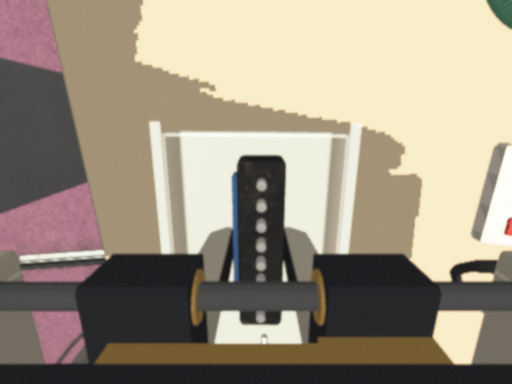

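Emit:
arm_command(targets=[[0.003, -0.001, 0, 0, 0, -0.007, 0.75], [0.002, 0, 0, 0, 0, 0, 0.75]])

```text
clock: 13.08
tool_pos: [505.0, -78.8, 40.1]
orientation: [1.252, 1.179, -1.252]
wrist_force: [0.0, 0.8, -0.6]
grip_width: 30.9
```

Emit:
arm_command(targets=[[0.0015, 0, 0, 0, 0, 0, 0.75]])

```text
clock: 13.2
tool_pos: [505.1, -78.8, 39.1]
orientation: [1.252, 1.18, -1.252]
wrist_force: [-7.8, 1.6, 27.5]
grip_width: 31.1
```

Contact with the floor. Release by opening a little, then rise.

Emit:
arm_command(targets=[[-0.0005, 0, 0, 0, 0, 0, 0.58], [0, 0, 0, 0, 0, 0, 0.55], [0, 0, 0, 0, 0, 0, 0.55], [0, 0, 0, 0, 0, 0, 0.55]])

```text
clock: 13.7
tool_pos: [505.3, -78.9, 39.7]
orientation: [1.253, 1.179, -1.252]
wrist_force: [-0.1, -0.3, -0.4]
grip_width: 42.0
```

Emit:
arm_command(targets=[[-0.015, 0, 0, 0, 0, 0, 0.55], [-0.04, 0, 0, 0, 0, 0, 0.55], [-0.06, 0, 0, 0, 0, 0, 0.55], [-0.06, 0, 0, 0, 0, 0, 0.55], [-0.04, 0, -0.03, 0, 0, 0, 0.55]])

```text
clock: 14.32
tool_pos: [505.4, -49.0, 262.7]
orientation: [1.253, 1.181, -1.256]
wrist_force: [0.1, -0.4, -0.3]
grip_width: 41.9
```

```bash
python3 - <<'E'
from h import *
to(504.5,-78,40,-.06-np.pi/2)
s=snap('wrist','w12.png')
a=cv2.imread('pics/w12.png'); cv2.imwrite('pics/w12.png',cv2.resize(a,None,fx=1.5,fy=1.5))
snap('top','t12.png');snap('scene','s12.png')
E
```

```text
14.325 pos [505.39 -49.02 262.72] wf [ 0.13 -0.41 -0.27] gw 41.89 shift100cm [0.2227 0.0013 0.0289] turn [-0.002  0.     0.004]
```

View pics/w12.png

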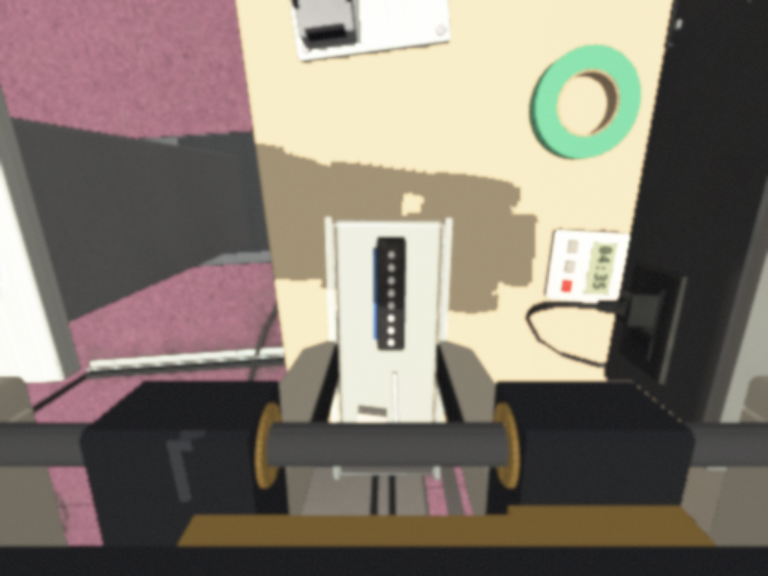

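View pics/t12.png

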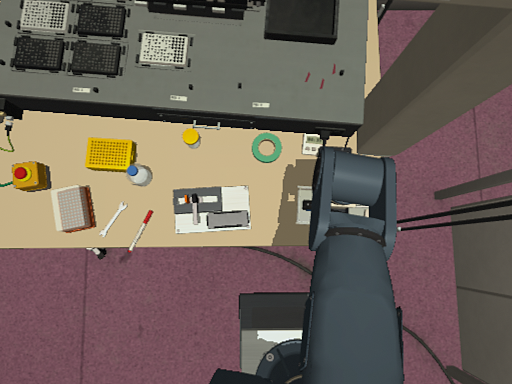

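View pics/s12.png

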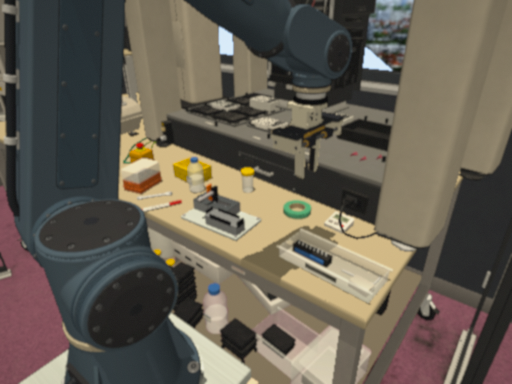

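```bash
python3 - <<'E'
from h import *
s=load('w12.png'); c=lambda u,v:((u+.5)/1.5-.5,(v+.5)/1.5-.5)
n=[ray(s,*c(391,254),36),ray(s,*c(391,342),36)]; print('noz mid',(n[0]+n[1])/2,np.linalg.norm(n[0]-n[1]))
A=ray(s,*c(326,219),36);B=ray(s,*c(452,219),36);print('tray end',(A+B)/2,np.linalg.norm(A-B))
t=load('t12.png')
a=t['color'][175:245,165:265][:,:,::-1]; cv2.imwrite('pics/t12c.png',cv2.resize(a,None,fx=8,fy=8,interpolation=cv2.INTER_CUBIC))
E
```

```text
noz mid [507.64570778 -79.41798071  36.        ] 84.10976428056652
tray end [510.11528353  -6.57153102  36.        ] 109.9106774181384
```

View pics/t12c.png

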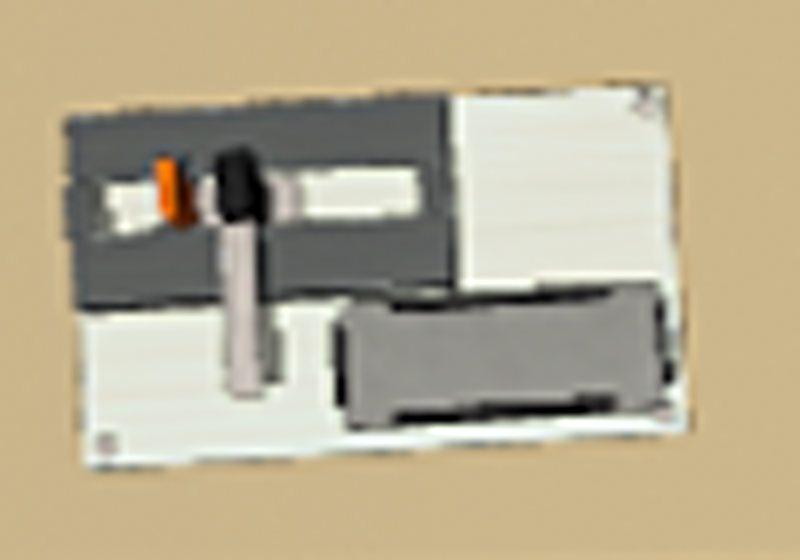

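```bash
python3 -c "
from h import *
print(arm.finish_job()); print(arm.get_obs()['clock'])"
```

```text
the job is handed in; nothing more can be done
None
the job is handed in; nothing more can be done
```

The slider is locked in the next detent and the cassette is upright in the empty half of the clear tray. I handed the job in at about 14.4 s of the 48 s allowed; no verdict came back.

**What I did:**
- I squeezed the tab and post together and slid the slider about 14 mm.
- I then let the tab go and pushed only the post in small steps. The slider stopped dead at about 13 N and the tab sprang out.
- I lifted the cassette straight out of its nest, set it on the tray floor and released it. The arm then backed off to a TCP height of about 260 mm.

**Last checks:**
- **Slider:** measured travel is about 36–37 mm, near the upper end of the 24–37 mm range and below the 46 mm limit. The tab's outer face is about 25.5 mm from the post, so it is fully out. I read both from pictures, since there is no joint reading. The last top view shows the same tab-to-post gap as at the start.
- **Cassette:** it lies along the tray, about 73 mm from the tray's end. The middle of that half is 74 mm from the end. Across the tray it is within about 3 mm of the middle.
- **Other things:** the spanner, marker, timer, box and hex key look unmoved in the pictures. I did not measure them.

**Disagreements:**
- The two wrist views put the tray about 5 mm apart (x 505 and 510), well inside the tolerance.
- Lowering the cassette gave a brief contact of about 27 N at the wrist, which is within the limits.

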